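# Clear the bench after a print run

## Task

Sort the printing things away: lay the two black print discs in the green tray, one in each bay, and the two small hooked tools in the blue tray, one in each bay, all flat on the tray floor. Move the steel printing plate from the white drying stand to the yellow rack, standing it on edge in the empty middle slot, centred along the slot and right down on its floor, and let go of everything.

Things in the scene. Friction and masses are not known exactly. Their poses are not given: they have to be found in the camera images.
- black_disc: plain black round disc, diameter 43 mm, 18 mm high, lying flat. Origin: centre of its underside; z up.
- steel_disc: black round disc with a bright steel top face, diameter 43 mm, 13 mm high, lying flat. Origin: centre of its underside; z up.
- brown_tool: small tool lying flat, 55 mm long: a brown block with a thin open wire hook on one end. The block is 17 mm wide (its x, -9 to +8 mm), 8 mm high and reaches from y = +2 to y = +28 mm; the wire runs to y = -27 mm. Grip the block across x, at about y = +13 mm. Origin: middle of its length, underside; z up.
- black_tool: small tool lying flat, 53 mm long: a black block with a thin wire that ends in a small ring. The block is 18 mm wide (its x, -9 to +9 mm), 8 mm high and reaches from y = +7 to y = +27 mm; the wire and ring run to y = -26 mm. Grip the block across x, at about y = +15 mm. Origin: middle of its length, underside; z up.
- print_plate: steel printing plate with copper-coloured fields and an orange top edge, standing on edge in the white stand: 10 mm thick (its x), 64 mm long (its y), 70 mm high (z), about 0.2 kg. Origin: centre of its lower edge face; z up. Both faces and both ends are alike, so it may be turned half round.
- drying_stand: white stand fixed to the bench, 46 mm (x) by 84 mm (y), with one slot along its y axis, 16 mm wide, between two walls 28 mm high; the slot floor is 6 mm above the bench. The plate starts in it. Origin: centre of its underside.
- plate_rack: yellow rack fixed to the bench, 84 mm (x) by 90 mm (y): three slots along its y axis, 16 mm wide, at x = -21, 0, +21 mm, between 5 mm dividers with rounded tops 40 mm above the bench; slot floors 8 mm above the bench, ends open. The outer slots hold small fixed steel plates, tops 44 mm above the bench; the middle one is empty. Origin: centre of its underside.
- disc_tray: green tray fixed to the bench, 110 mm (its x) by 162 mm (its y), walls 20 mm high and 4 mm thick, floor 4 mm thick. A 12 mm high, 4 mm thick rib along its x axis at y = 0 splits it into two equal bays, each 102 mm (x) by 75 mm (y), centred at y = +39.5 and y = -39.5 mm. Origin: centre of its underside; z up.
- tool_tray: blue tray fixed to the bench, 110 mm (its x) by 162 mm (its y), walls 20 mm high and 4 mm thick, floor 4 mm thick. A 12 mm high, 4 mm thick rib along its x axis at y = 0 splits it into two equal bays, each 102 mm (x) by 75 mm (y), centred at y = +39.5 and y = -39.5 mm. Origin: centre of its underside; z up.

How it is judged:
At the end, for the whole second after the job is handed in: A disc in each green bay, a hooked tool in each blue bay: origin within 45 mm of tray mid in x, 9-70 mm from the rib, under 9 mm up, tilt < 0.2. Plate in the rack's middle slot: 7 mm across, 18 mm along, origin 4-13 mm up, tilt and turn < 0.26 rad. All at rest (< 0.02 m/s), released (((x of black_disc in the frame of disc_tray between -0.045 and 0.045 m and y of black_disc in the frame of disc_tray between 0.009 and 0.07 m and x of steel_disc in the frame of disc_tray between -0.045 and 0.045 m and y of steel_disc in the frame of disc_tray between -0.07 and -0.009 m) or (x of black_disc in the frame of disc_tray between -0.045 and 0.045 m and y of black_disc in the frame of disc_tray between -0.07 and -0.009 m and x of steel_disc in the frame of disc_tray between -0.045 and 0.045 m and y of steel_disc in the frame of disc_tray between 0.009 and 0.07 m)) and ((x of brown_tool in the frame of tool_tray between -0.045 and 0.045 m and y of brown_tool in the frame of tool_tray between 0.009 and 0.07 m and x of black_tool in the frame of tool_tray between -0.045 and 0.045 m and y of black_tool in the frame of tool_tray between -0.07 and -0.009 m) or (x of brown_tool in the frame of tool_tray between -0.045 and 0.045 m and y of brown_tool in the frame of tool_tray between -0.07 and -0.009 m and x of black_tool in the frame of tool_tray between -0.045 and 0.045 m and y of black_tool in the frame of tool_tray between 0.009 and 0.07 m)) and z of black_disc in the frame of disc_tray between 0 and 0.009 m and angle between each of black_disc, steel_disc, brown_tool, black_tool's own z axis and vertical below 0.2 rad and z of steel_disc in the frame of disc_tray between 0 and 0.009 m and z of brown_tool in the frame of tool_tray between 0 and 0.009 m and z of black_tool in the frame of tool_tray between 0 and 0.009 m and x of print_plate in the frame of plate_rack between -0.007 and 0.007 m and y of print_plate in the frame of plate_rack between -0.018 and 0.018 m and z of print_plate in the frame of plate_rack between 0.004 and 0.013 m and angle between print_plate's own z axis and vertical below 0.26 rad and angle between the x axis of print_plate and the x axis of plate_rack, either way round below 0.26 rad and linear speed of each of black_disc, steel_disc, brown_tool, black_tool, print_plate below 0.02 m/s); the robot touches nothing.
It also fails if it takes over 120 s, if anything falls off the work surface, if the arm or the gripper's body presses on something with over 40 N, if the wrist force passes 120 N, or if a joint passes its speed limit or range.

## Robot

A 6-joint arm with a two-finger parallel gripper is mounted at the origin on a cart in front of the work surface, level with it; the furniture and walls round the work are solid. World frame = base frame: x ahead of the robot, y to its left, z up, the work surface at z = 0. Lengths are in m, angles in rad, forces in N, time in s.
With the tool pointing down it reaches from about 0.375 to 0.975 m from the base axis. Payload 3.8 kg.
Tool frame: the origin (TCP) lies between the finger pads; the fingertips stand 25 mm ahead of it and the grasp point (between the pads) lies 6 mm ahead of it; z points along the fingers, x is the direction in which the jaws open and shut, and the axes are right-handed (so a half turn about z gives the same grasp; the last joint's range is limited). The gripper opens to 85 mm and grips with 20 to 120 N. Pads are 22 mm wide; open, the fingers measure 114 mm over their backs; the gripper's body (76 mm by 85 mm) begins 54 mm behind the grasp point. The pads swing forward as they close: fully open they stand 13 mm farther back than shut.
Start: joints at [-1.311, 0.264, 1.604, -0, 1.274, -0.037], TCP at [0.197, -0.645, 0.256] pointing down, gripper open.
Joint ranges: [-2.63, 2.63], [-0.94, 2.18], [0.31, 2.57], [-1.31, 4.45], [0, 2.66], [-2.55, 2.55]. Speed limits (rad/s): [2.57, 2.57, 3.14, 3.14, 3.14, 3.14].

## Interface

Orientations are given as a unit quaternion [w, x, y, z].
In Python, from bench import manip gives the robot as it stands.
- The arm moves only by the tool move_arm, never from a script. Its argument "moves" is a list of rows, each a list of 7 numbers: the shift along the world's x, y, z in m, then the turn, a rotation vector about the world's x, y, z in rad, then the opening, from 0 (shut) to 1 (fully open). A call has 1 to 12 rows; each row shifts and turns the pose as measured when the row begins; what a row does not reach is not made up. A row lasts 1/10 s, in which the tool goes at most 50 mm and 8.59 degrees, less where a joint would pass 70% of its speed; a pose out of reach is approached as far as the arm can. A call is refused whole if a number of a shift passes 0.05 or a number of a turn 0.15, either way. A call with a gripper value outside its range is refused whole. The fingers move at their own pace and stop on an object; "grip_force" is the grip in N (left out, the last holds). Time passes only in rows, so rows that do not move let the fingers close. It gives the time, the measured TCP pose, the force and the opening at its end, in the units of the state.
- manip.state(): the state, without advancing time (a new reading comes with each control period).
- manip.grab_frame(name): name is "scene" or "top" or "wrist"; returns (picture, depth): 384x512x3 uint8, red, green, blue; 384x512 float32, m along the optical axis (not along the pixel's ray), 0 where there is no reading.
- manip.camera_info(name): a dict with "fx", "fy", "cx", "cy" (pixels), "xyz" and "attitude" of the camera in the world. Camera axes: x right, y up, looking along -z (the intrinsics and any distortion apply to the point x, -y, -z); pixel columns grow to the right and rows downward; lengths in m; the calibration is good to about 2 mm. The wrist camera is an equidistant fisheye: a pixel r from the principal point sees the ray r / f radians off the axis. A picture is of the moment at which its call begins: read the wrist's pose just before it. camera_info takes no time and is no camera call; for the wrist camera it gives the pose at the moment of the call.
- manip.finish_job(): hands the job in, once; it reports no verdict.
The state is a dict: "time_s": time; "qpos": joint angles; "qd": joint speeds; "joint_torque": joint torques, N m; "ee_pos": TCP position; "ee_rot": TCP orientation; "ft_force": force on the tool from outside, world axes, zero at the start; "moment": the same for the moment, N m; "finger_gap": finger opening in m.
Only numpy, scipy, OpenCV 4.12 (cv2) and the standard library are available. Lean on these libraries where they do the work, as an engineer would, in place of code of your own. Each camera call takes 0.05 s, during which the arm holds its last target. There are 200 camera calls.

## Working session

There is one attempt and no reset: what is moved stays moved. The work goes in short steps, Python scripts to look and compute and a tool call to move; the robot and the scene stay as the last step left them, time stands still between calls to the robot, and variables do not carry over. Pictures are saved under pics/ and viewed, about 12 in all and at most 16, crops included, and the job is handed in when it is done.

Besides the shell and the picture viewer there is one more tool, called after "Request:" as a command line: name --pt "numbers of a row" for each row, then --argument value for the rest. move_arm: Moves the arm, as the interface text tells. Its arguments: {"type":"object","properties":{"moves":{"type":"array","items":{"type":"array","items":{"type":"number"}}},"grip_force":{"type":"number"}},"required":["moves"]}

```bash
mkdir -p pics
cat > h.py <<'E'
from bench import manip
import numpy as np, cv2
from scipy.spatial.transform import Rotation as R
def rot(a):
    a=np.array(a,float)
    return R.from_quat([a[1],a[2],a[3],a[0]]).as_matrix() if a.size==4 else (a.reshape(3,3) if a.size==9 else R.from_rotvec(a).as_matrix())
def grab(n,save=None):
    ci=manip.camera_info(n); im,d=manip.grab_frame(n)
    if save:
        cv2.imwrite('pics/'+save+'.png',im[:,:,::-1]); np.savez('pics/'+save+'.npz',im=im,d=d,**{k:np.array(ci[k]) for k in('fx','fy','cx','cy','xyz','attitude')})
    return ci,im,d
def cloud(ci,d):
    v,u=np.mgrid[:d.shape[0],:d.shape[1]]
    x=(u-ci['cx'])/ci['fx']*d; y=(v-ci['cy'])/ci['fy']*d
    return np.stack([x,-y,-d],-1)@rot(ci['attitude']).T+np.array(ci['xyz'])
E
python3 - <<'E'
from h import *
s=manip.state();print(s)
for n in('top','scene','wrist'): print(n,manip.camera_info(n))
for n in('top','scene'):
    ci,im,d=grab(n,n+'0'); print(n,(d==0).mean())
E
```

```text
{'time_s': 0.0, 'qpos': array([-1.31091648e+00,  2.64757694e-01,  1.60540122e+00, -1.70615860e-05,
        1.27369526e+00, -3.68940844e-02]), 'qd': array([-0.00061084, -0.0001431 , -0.00167434,  0.00065158, -0.00036871,
        0.0006439 ]), 'joint_torque': array([-2.06426936e-03, -5.15112662e+01, -3.67315507e+01,  1.76541994e-04,
        1.31228281e-02,  1.74099728e-05]), 'ee_pos': array([ 0.1972151 , -0.64482874,  0.25494421]), 'ee_rot': array([-6.99267721e-04,  8.03878049e-01, -5.94793077e-01, -8.88650393e-04]), 'ft_force': array([-0.26661634, -0.30057804, -0.61654696]), 'moment': array([ 0.00273005, -0.00854229,  0.01985787]), 'finger_gap': 0.08527644741309541}
top {'fx': 405.971992769602, 'fy': 405.971992769602, 'cx': 255.37038907990078, 'cy': 194.60976466990218, 'xyz': array([0.3185389 , 0.00969834, 1.08438109]), 'attitude': array([-0.66939958, -0.07077528,  0.0766219 ,  0.73554343])}
scene {'fx': 449.57191931483635, 'fy': 449.57191931483635, 'cx': 257.2238173018003, 'cy': 189.78775227974705, 'xyz': array([-0.09152778,  0.61805092,  0.75082033]), 'attitude': array([-0.35690576, -0.17182319,  0.40783735,  0.82265653])}
wrist {'fx': 297.3186396354542, 'fy': 297.3186396354542, 'cx': 258.27556063954205, 'cy': 190.66116896212242, 'xyz': array([ 0.26209169, -0.62455355,  0.37342718]), 'attitude': array([ 0.79673484, -0.10836396,  0.08084355, -0.58901203])}
top 0.004023234049479167
scene 0.003997802734375
```

View pics/top0.png

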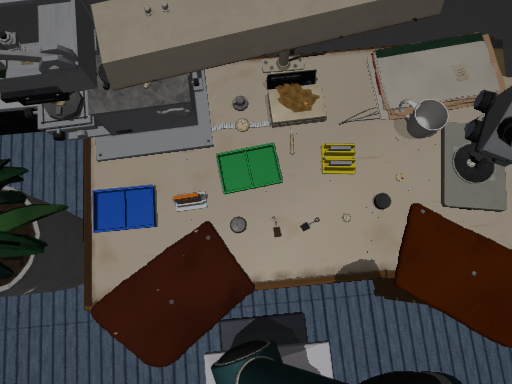

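View pics/scene0.png

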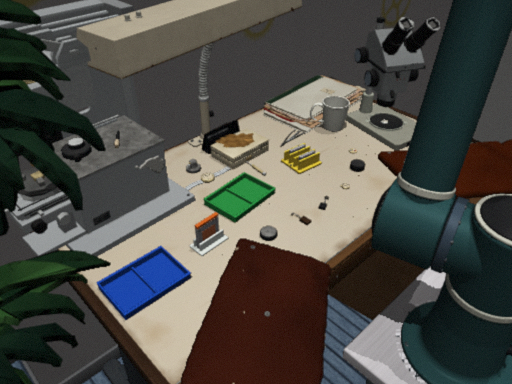

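Top view: the blue tray is at (124,208), stand with plate (190,201), green tray (250,168), rack (339,159), steel disc (238,225), black disc (382,201), brown tool (277,228) and black tool (308,225). Next I'll measure these.

Run:
```python
from h import *
z=np.load('pics/top0.npz');ci={k:z[k] for k in('fx','fy','cx','cy','xyz','attitude')};P=cloud(ci,z['d']);im=z['im']
np.save('pics/P.npy',P)
hsv=cv2.cvtColor(im,cv2.COLOR_RGB2HSV)
def box(n,m,h=None):
    m=m&(P[...,2]>-.05)
    n_,l,s,c=cv2.connectedComponentsWithStats(cv2.morphologyEx(m.astype(np.uint8),cv2.MORPH_CLOSE,np.ones((7,7))))
    k=1+np.argmax(s[1:,4]); mm=(l==k)&m; Q=P[mm]
    r=cv2.minAreaRect((Q[:,:2]*1000).astype(np.float32)); print(n,c[k].round(),s[k],'rect mm',np.round(r[0],1),np.round(r[1],1),round(r[2],1),'z',np.percentile(Q[:,2],[2,50,98]).round(4))
H,S,V=hsv[...,0],hsv[...,1],hsv[...,2]
box('green',(H>50)&(H<85)&(S>150)&(V>50)); box('blue',(H>105)&(H<130)&(S>150)&(V>60))
sub=np.zeros_like(H,bool);sub[140:178,315:362]=1
box('yellow',(H>18)&(H<35)&(S>150)&(V>60)&sub)
box('rackz',(P[...,2]>.012)&sub)
def win(r0,r1,c0,c1):
    w=np.zeros_like(H,bool);w[r0:r1,c0:c1]=1;return w
box('stand',(P[...,2]>.008)&win(185,215,165,215))
box('plate',(P[...,2]>.045)&win(185,215,165,215))
box('steeld',(P[...,2]>.006)&win(213,238,226,252))
box('blackd',(P[...,2]>.008)&win(188,214,368,396))
box('brown',(V<110)&win(213,242,266,288)); box('black',(V<90)&win(213,236,296,325))
# bench height and obstacles
for u,v in[(200,240),(300,200),(350,200),(160,300),(450,260),(300,260),(285,55),(410,115),(297,100),(240,102),(292,142),(150,150)]: print((u,v),P[v,u].round(3))
big=cv2.resize(im[130:250,160:410],None,fx=3.2,fy=3.2,interpolation=cv2.INTER_CUBIC);cv2.imwrite('pics/c1.png',big[:,:,::-1])
```

```text
green [249. 168.] [ 217  143   65   51 2364] rect mm [500.  -12.3] [355.8 159.8] 6.4 z [0.0001 0.0047 0.0223]
blue [123. 208.] [  93  185   62   48 2553] rect mm [484.1 205.7] [486.9 162.1] 68.2 z [0.0002 0.0048 0.0224]
yellow [338. 158.] [322 143  34  31 999] rect mm [ 477.  -154.6] [112.1 442.5] 58.2 z [0.0042 0.0199 0.0428]
rackz [340. 156.] [324 143  36  29 856] rect mm [ 477.4 -152.1] [100.7 442.2] 57.3 z [0.0138 0.038  0.0466]
stand [191. 200.] [173 191  39  21 484] rect mm [456.1  80.5] [297.3  85.9] 43.4 z [0.0085 0.0388 0.0805]
plate [186. 197.] [173 192  27  10 178] rect mm [449.5  85.8] [297.8  55.5] 40.7 z [0.046  0.0746 0.0807]
steeld [238. 225.] [230 217  16  16 213] rect mm [403.1  38.4] [173.8  41.5] 5.3 z [0.0072 0.0124 0.017 ]
blackd [382. 201.] [374 193  17  19 220] rect mm [ 421.3 -175. ] [ 41.6 420.8] 23.4 z [0.0107 0.0179 0.0215]
brown [276. 229.] [272 216  10  21  96] rect mm [456.4 -58.2] [56.2 19.8] 1.5 z [-0.0012  0.0072  0.0114]
black [308. 224.] [300 218  20  13  89] rect mm [399.9 -75.4] [ 23.8 234.3] 37.9 z [-0.002   0.0074  0.0121]
(200, 240) [0.434 0.143 0.039]
(300, 200) [ 0.522 -0.13  -0.002]
(350, 200) [ 0.508 -0.265  0.002]
(160, 300) [0.294 0.254 0.034]
(450, 260) [ 0.324 -0.488  0.036]
(300, 260) [ 0.361 -0.111 -0.001]
(285, 55) [ 0.915 -0.127  0.073]
(410, 115) [ 0.725 -0.457  0.03 ]
(297, 100) [ 0.794 -0.149  0.041]
(240, 102) [0.808 0.008 0.031]
(292, 142) [ 0.685 -0.126  0.01 ]
(150, 150) [0.696 0.267 0.017]
```

View pics/c1.png

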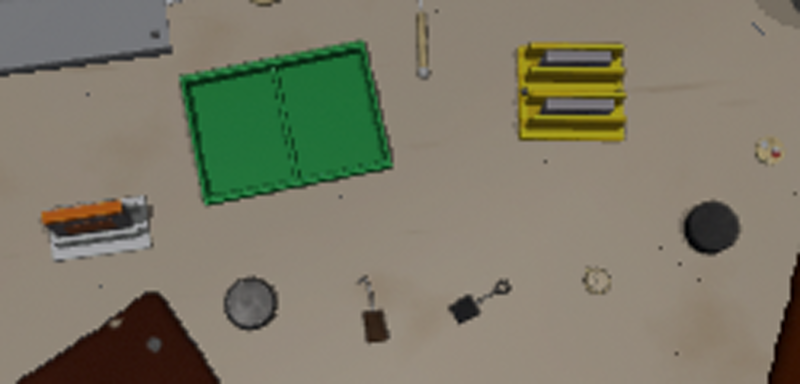

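```bash
cat >> h.py <<'E'
def onplane(ci,uv,z):
    uv=np.array(uv,float).reshape(-1,2); r=np.stack([(uv[:,0]-ci['cx'])/ci['fx'],-(uv[:,1]-ci['cy'])/ci['fy'],-np.ones(len(uv))],-1)@rot(ci['attitude']).T
    o=np.array(ci['xyz']); return o+r*((z-o[2])/r[:,2])[:,None]
E
python3 - <<'E'
from h import *
z=np.load('pics/top0.npz');ci={k:z[k] for k in('fx','fy','cx','cy','xyz','attitude')};im=z['im'];P=cloud(ci,z['d'])
hsv=cv2.cvtColor(im,cv2.COLOR_RGB2HSV);H,S,V=[hsv[...,i] for i in range(3)]
def win(r0,r1,c0,c1):
    w=np.zeros_like(H,bool);w[r0:r1,c0:c1]=1;return w
def rect(n,m,h):
    v,u=np.nonzero(m); Q=onplane(ci,np.c_[u,v],h)[:,:2]*1000
    r=cv2.minAreaRect(Q.astype(np.float32)); c=cv2.boxPoints(r); print(n,np.round(r[0],1),np.round(r[1],1),round(r[2],1),'corners',c.round().tolist())
rect('green',(H>50)&(H<85)&(S>150)&(V>50)&win(138,200,210,290),.02)
rect('blue',(H>105)&(H<130)&(S>150)&(V>60)&win(175,245,85,162),.02)
rect('rack',(H>18)&(H<35)&(S>150)&(V>50)&win(138,180,315,362),.04)
rect('orange',(H<14)&(S>170)&(V>120)&win(185,215,165,215),.076)
rect('standwhite',(S<50)&(V>120)&win(185,215,165,215),.028)
rect('steel',(P[...,2]>.006)&win(213,238,226,252),.013)
rect('blackd',(P[...,2]>.008)&win(188,214,368,396),.018)
c=lambda x,y:(160+x/3.2,130+y/3.2)
q=lambda n,pts,h:print(n,(onplane(ci,[c(*p) for p in pts],h)*1000).round(1)[:,:2].tolist())
q('brown block c / hook end',[(375,326),(364,278)],.008)
q('brown corners',[(363,313),(382,310),(388,339),(367,343)],.008)
q('black block c, corners, ring',[(464,309),(448,307),(468,295),(481,309),(461,323),(507,281)],.006)
q('steel,black c',[(250,303),(711,227)],.015)
q('rack dividers L/R',[(524,48),(622,48),(526,75),(624,75),(520,96),(624,96),(520,124),(624,124)],.04)
q('red corner',[(155,292)],.04)
M=(P[...,2]>.06)&(P[...,0]<.95)&(P[...,0]>.35)&(np.abs(P[...,1])<.35); print(P[M].min(0),P[M].max(0),M.sum())
E
```

```text
green [619.4   1. ] [113.3 159.7] 6.4 corners [[554.0, 74.0], [572.0, -85.0], [685.0, -72.0], [667.0, 87.0]]
blue [540.1 344.5] [114.2 160.9] 0.2 corners [[483.0, 425.0], [483.0, 264.0], [597.0, 264.0], [597.0, 425.0]]
rack [ 618.3 -239.7] [88.3 84.1] 84.1 corners [[572.0, -279.0], [656.0, -288.0], [665.0, -200.0], [581.0, -191.0]]
orange [545.5 168.9] [ 8.2 61.2] 3.4 corners [[540.0, 199.0], [543.0, 138.0], [551.0, 139.0], [548.0, 200.0]]
standwhite [545.3 166.1] [132.7  78.5] 84.6 corners [[500.0, 104.0], [578.0, 96.0], [591.0, 228.0], [513.0, 236.0]]
steel [468.8  50.5] [52.2 41. ] 88.7 corners [[448.0, 25.0], [489.0, 24.0], [490.0, 76.0], [449.0, 77.0]]
blackd [ 487.3 -348.1] [59.7 44.1] 10.3 corners [[454.0, -332.0], [462.0, -375.0], [521.0, -364.0], [513.0, -321.0]]
brown block c / hook end [[439.7, -58.3], [480.6, -53.4]]
brown corners [[451.4, -49.5], [452.4, -65.5], [427.9, -67.9], [426.3, -50.2]]
black block c, corners, ring [[447.1, -133.9], [450.0, -120.8], [458.5, -138.6], [445.8, -148.0], [435.7, -130.0], [467.1, -172.5]]
steel,black c [[467.6, 43.2], [495.2, -347.0]]
rack dividers L/R [[658.1, -206.1], [650.3, -288.3], [634.3, -204.7], [626.6, -286.6], [616.6, -197.3], [608.4, -283.9], [592.5, -194.2], [584.4, -280.4]]
red corner [[480.3, 118.4]]
[ 0.53889893 -0.34993395  0.0600056 ] [0.93495993 0.34999876 0.48317399] 27353
```

Run:
```python
import numpy as np
P=np.load('pics/P.npy');M=(P[...,2]>.09)&(P[...,0]<.8)&(P[...,0]>.3)
v,u=np.nonzero(M);Q=P[M]
for y in np.arange(-.7,.8,.1):
    k=(Q[:,1]>y)&(Q[:,1]<=y+.1)
    if k.sum()>5: print(round(y,1),k.sum(),'xmin',Q[k,0].min().round(2),np.percentile(Q[k,0],20).round(2),'zmax',Q[k,2].max().round(2))
```

```text
-0.7 31 xmin 0.53 0.53 zmax 0.17
-0.6 2809 xmin 0.51 0.55 zmax 0.35
-0.5 248 xmin 0.52 0.54 zmax 0.37
-0.4 807 xmin 0.77 0.78 zmax 0.45
-0.3 1538 xmin 0.76 0.77 zmax 0.46
-0.2 2281 xmin 0.74 0.75 zmax 0.46
-0.1 3044 xmin 0.72 0.74 zmax 0.46
-0.0 4435 xmin 0.32 0.71 zmax 1.08
0.1 5175 xmin 0.69 0.71 zmax 0.47
0.2 4545 xmin 0.69 0.71 zmax 0.48
0.3 5222 xmin 0.7 0.72 zmax 0.5
0.4 3473 xmin 0.41 0.54 zmax 0.47
0.5 1918 xmin 0.38 0.46 zmax 0.29
0.6 14 xmin 0.53 0.54 zmax 0.14
```

Request:
move_arm --pt "0.03 0.03 -0.008 0 0 0.139 1" --pt "0.03 0.03 -0.008 0 0 0.139 1" --pt "0.03 0.03 -0.008 0 0 0.139 1" --pt "0.03 0.03 -0.008 0 0 0.139 1" --pt "0.03 0.03 -0.008 0 0 0.139 1" --pt "0.03 0.03 -0.008 0 0 0.139 1" --pt "0.03 0.03 -0.008 0 0 0.139 1" --pt "0.03 0.03 -0.008 0 0 0.139 1" --pt "0.03 0.03 -0.008 0 0 0.139 1" --pt "0.03 0.03 -0.008 0 0 0.139 1" --pt "0 0 0 0 0 0 1"

```text
time_s: 1.2
ee_pos: [0.5019, -0.3309, 0.1663]
ee_rot: [-0.002, 0.996, 0.084, -0.003]
ft_force: [-0.8, -0.4, -0.3]
finger_gap: 0.0854
```

```bash
cat >> h.py <<'E'
def wray(ci,uv):
    uv=np.array(uv,float).reshape(-1,2); a=(uv[:,0]-ci['cx'])/ci['fx']; b=(uv[:,1]-ci['cy'])/ci['fy']
    t=np.hypot(a,b)+1e-12; s=np.sin(t)/t
    return np.stack([a*s,-b*s,-np.cos(t)],-1)@rot(ci['attitude']).T
def wplane(ci,uv,z):
    r=wray(ci,uv); o=np.array(ci['xyz']); return o+r*((z-o[2])/r[:,2])[:,None]
def ortho(ci,im,z,xc,yc,half=.1,px=600):
    """top-down picture on plane z: up = +x, left = +y; centred on xc,yc"""
    R0=rot(ci['attitude']);o=np.array(ci['xyz'])
    v,u=np.mgrid[:px,:px]; s=2*half/px
    W=np.stack([xc+half-v*s,yc+half-u*s,np.full(u.shape,z)],-1)-o
    c=W@R0; x,y,d=c[...,0],-c[...,1],-c[...,2]; rr=np.hypot(x,y)+1e-12; t=np.arctan2(rr,d)
    return cv2.remap(im,(ci['cx']+ci['fx']*t*x/rr).astype(np.float32),(ci['cy']+ci['fy']*t*y/rr).astype(np.float32),cv2.INTER_CUBIC)
def look(name,z,xc,yc,half=.1,px=600):
    s=manip.state(); ci,im,d=grab('wrist',name+'_raw'); o=ortho(ci,im,z,xc,yc,half,px)
    for k in range(0,px,px//10): cv2.line(o,(k,0),(k,5),(255,0,255),1); cv2.line(o,(0,k),(5,k),(255,0,255),1)
    cv2.imwrite('pics/'+name+'.png',o[:,:,::-1]); print(s['ee_pos'].round(4),s['ee_rot'].round(3),s['ft_force'].round(1),s['finger_gap'],'ortho',z,xc,yc,half)
    return ci,im,d
E
python3 - <<'E'
from h import *
look('w1',.018,.5,-.34,.1,500)
E
```

```text
[ 0.5019 -0.3309  0.1663] [-0.002  0.996  0.084 -0.003] [-0.8 -0.4 -0.3] 0.08538060746576201 ortho 0.018 0.5 -0.34 0.1
```

View pics/w1.png

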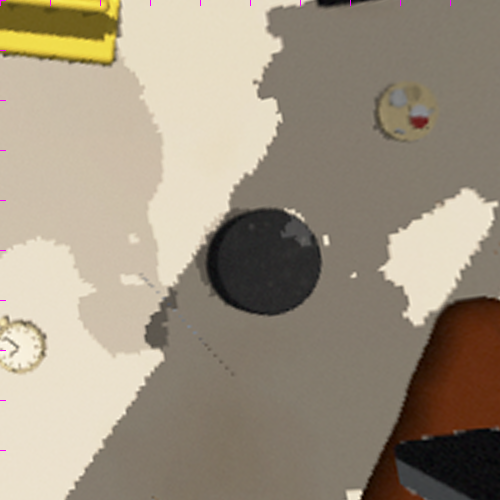

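View pics/w1_raw.png

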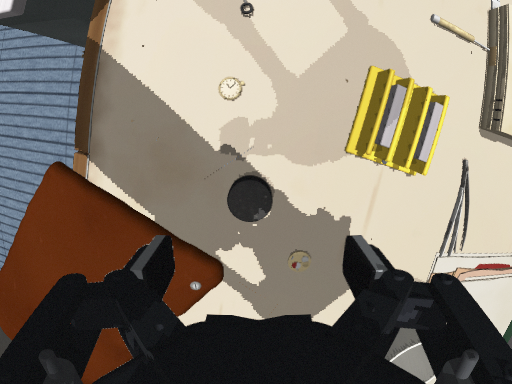

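The disc measures (0.4956, -0.3472), which agrees with the top camera. I'll descend and grip.

Request:
move_arm --pt "-0.0063 -0.0163 -0.02 0 0 -0.05 0.75" --pt "0 0 -0.035 0 0 0 0.75" --pt "0 0 -0.035 0 0 0 0.75" --pt "0 0 -0.03 0 0 0 0.75" --pt "0 0 -0.012 0 0 0 0.75" --pt "0 0 0 0 0 0 0.75" --grip_force 40

```text
time_s: 1.85
ee_pos: [0.4917, -0.3544, 0.0333]
ee_rot: [0.001, 0.999, 0.052, -0.002]
ft_force: [-1.1, 0.5, 0.4]
finger_gap: 0.0639
```

Request:
move_arm --pt "0.004 0.007 -0.004 0 0 0 0.75" --pt "0 0 0 0 0 0 0.75" --pt "0 0 0 0 0 0 0.4" --pt "0 0 0 0 0 0 0.3" --pt "0 0 0 0 0 0 0.3" --pt "0 0 0 0 0 0 0.3"

```text
time_s: 2.45
ee_pos: [0.4993, -0.3503, 0.0359]
ee_rot: [0.005, 0.999, 0.051, 0.002]
ft_force: [0.4, -0.6, -1.0]
finger_gap: 0.0407
```

Run:
```python
from h import *
for i in range(5):
    s=manip.state();print(s['time_s'],s['ee_pos'].round(4),s['qd'].round(3),s['finger_gap'],s['ft_force'].round(1));manip.grab_frame('top') if i<4 else 0
```

```text
2.45 [ 0.4993 -0.3503  0.0359] [ 0.002 -0.01  -0.004 -0.    -0.001  0.002] 0.04073632193487896 [ 0.4 -0.6 -1. ]
2.5 [ 0.4994 -0.3503  0.0358] [-0.002  0.003  0.003 -0.    -0.001  0.   ] 0.04047832842751834 [-0.2 -0.2 -1.5]
2.55 [ 0.4992 -0.3502  0.0356] [-0.002  0.006  0.005 -0.001  0.003 -0.001] 0.040806811282033534 [ 0.6 -0.1 -0.8]
2.6 [ 0.499  -0.3501  0.0353] [-0.002  0.004  0.004 -0.001  0.001  0.001] 0.0408241952038916 [-0.1 -0.3 -0.4]
2.65 [ 0.4989 -0.35    0.0352] [-0.002  0.003  0.002  0.     0.001  0.001] 0.04075855613083158 [ 0.7  0.6 -0. ]
```

Request:
move_arm --pt "0 0 0 0 0 0 0.2" --pt "0 0 0 0 0 0 0.2" --pt "0 0 0 0 0 0 0.2"

```text
time_s: 2.95
ee_pos: [0.4984, -0.3498, 0.0346]
ee_rot: [0.004, 0.999, 0.051, 0.001]
ft_force: [-0.1, 0.8, -0.5]
finger_gap: 0.0407
```

Request:
move_arm --pt "0 0 0 0 0 0 0.75" --pt "0 0 0 0 0 0 0.75" --pt "-0.003 0.003 -0.007 0 0 0 0.75" --pt "0 0 0 0 0 0 0.75" --pt "0 0 0 0 0 0 0.3" --pt "0 0 0 0 0 0 0.3" --pt "0 0 0 0 0 0 0.3" --pt "0 0 0 0 0 0 0.3" --pt "0 0 0 0 0 0 0.3"

```text
time_s: 3.85
ee_pos: [0.4954, -0.3467, 0.0273]
ee_rot: [0.004, 0.999, 0.051, 0.001]
ft_force: [-0.8, 1.4, -0.8]
finger_gap: 0.0415
```

Request:
move_arm --pt "0 0 0.035 0 0 0 0.3" --pt "0 0 0.035 0 0 0 0.3" --pt "0 0 0.035 0 0 0 0.3" --pt "0.016 0.0386 0 0 0 0 0.3" --pt "0.016 0.0386 0 0 0 0 0.3" --pt "0.016 0.0386 0 0 0 0 0.3" --pt "0.016 0.0386 0 0 0 0 0.3" --pt "0.016 0.0386 0 0 0 0 0.3" --pt "0.016 0.0386 0 0 0 0 0.3" --pt "0.016 0.0386 0 0 0 0 0.3" --pt "0.016 0.0386 0 0 0 0 0.3" --pt "0 0 0 0 0 0 0.3"

```text
time_s: 5.05
ee_pos: [0.6252, -0.0269, 0.1364]
ee_rot: [0.003, 0.999, 0.048, 0.002]
ft_force: [0.6, 0.4, -0.8]
finger_gap: 0.0414
```

Request:
move_arm --pt "0 0 0 0 0 0 0.3"

```text
time_s: 5.15
ee_pos: [0.6251, -0.0259, 0.136]
ee_rot: [0.004, 0.999, 0.049, 0.002]
ft_force: [-0.3, 0.5, -0.2]
finger_gap: 0.0411
```

Run:
```python
from h import *
look('w2',.02,.61,0,.12,480)
```

```text
[ 0.6251 -0.0259  0.136 ] [0.004 0.999 0.049 0.002] [-0.3  0.5 -0.2] 0.041058889558714326 ortho 0.02 0.61 0 0.12
```

View pics/w2.png

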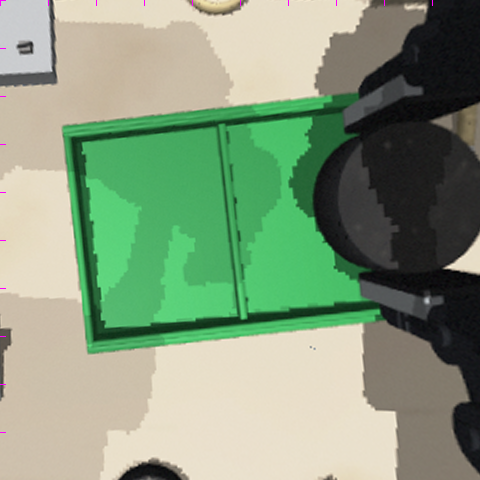

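Request:
move_arm --pt "-0.001 -0.012 -0.02 0 0 0.01 0.3" --pt "0 0 -0.035 0 0 0 0.3" --pt "0 0 -0.03 0 0 0 0.3" --pt "0 0 -0.012 0 0 0 0.3" --pt "0 0 0 0 0 0 0.3" --pt "0 0 0 0 0 0 0.3"

```text
time_s: 5.8
ee_pos: [0.6232, -0.0458, 0.0388]
ee_rot: [0.004, 0.999, 0.05, 0.004]
ft_force: [0.1, -0.8, -0.7]
finger_gap: 0.0413
```

Request:
move_arm --pt "0 0.005 -0.007 0 0 0 0.3" --pt "0 0 0 0 0 0 0.3" --pt "0 0 0 0 0 0 0.4" --pt "0 0 0 0 0 0 0.65" --pt "0 0 0 0 0 0 0.65" --pt "0 0 0 0 0 0 0.65" --pt "0 0 0.03 0 0 0 0.65" --pt "0 0 0.035 0 0 0 0.65" --pt "0 0 0.03 0 0 0 0.65" --pt "0 0 0 0 0 0 0.65"

```text
time_s: 6.8
ee_pos: [0.6264, -0.0405, 0.1348]
ee_rot: [0.005, 0.999, 0.05, 0.007]
ft_force: [1.7, 0.3, 0.1]
finger_gap: 0.0553
```

Request:
move_arm --pt "-0.0315 0.0165 0 0 0 0 0.75" --pt "-0.0315 0.0165 0 0 0 0 0.75" --pt "-0.0315 0.0165 0 0 0 0 0.75" --pt "-0.0315 0.0165 0 0 0 0 0.75" --pt "-0.0315 0.0165 0 0 0 0 0.75" --pt "0 0 0 0 0 0 0.75" --pt "0 0 0 0 0 0 0.75"

```text
time_s: 7.5
ee_pos: [0.4629, 0.0435, 0.1325]
ee_rot: [0.005, 0.999, 0.05, 0.008]
ft_force: [-0.2, -0.6, 0.6]
finger_gap: 0.0642
```

Run:
```python
from h import *
look('w3',.013,.52,.02,.1,500)
```

```text
[0.4629 0.0435 0.1325] [0.005 0.999 0.05  0.008] [-0.2 -0.6  0.6] 0.06415023591049916 ortho 0.013 0.52 0.02 0.1
```

View pics/w3.png

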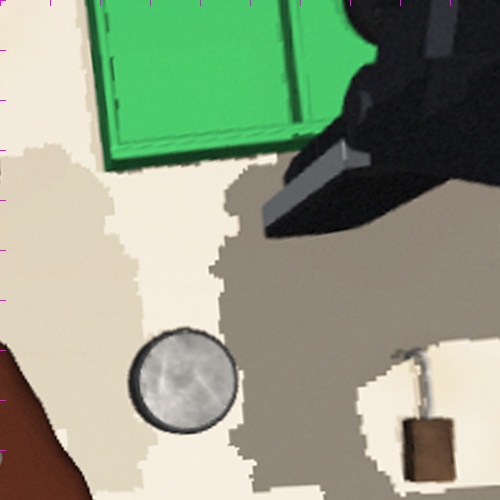

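Request:
move_arm --pt "0.004 0.001 -0.02 0 0 0 0.75" --pt "0 0 -0.035 0 0 0 0.75" --pt "0 0 -0.03 0 0 0 0.75" --pt "0 0 -0.012 0 0 0 0.75" --pt "0 0 0 0 0 0 0.75" --pt "0 0 0 0 0 0 0.75"

```text
time_s: 8.15
ee_pos: [0.4754, 0.0423, 0.0348]
ee_rot: [0.005, 0.999, 0.048, 0.011]
ft_force: [-0.3, 0.2, 0.6]
finger_gap: 0.0641
```

Request:
move_arm --pt "-0.0075 0.0027 -0.0065 0.009 0.022 0 0.75" --pt "0 0 0 0 0 0 0.75" --pt "0 0 0 0 0 0 0.75"

```text
time_s: 8.45
ee_pos: [0.4705, 0.0451, 0.0308]
ee_rot: [-0.0, 0.999, 0.048, 0.003]
ft_force: [0.9, 0.6, -0.7]
finger_gap: 0.064
```

Request:
move_arm --pt "-0.003 0 -0.005 0 0.006 0 0.75" --pt "0 0 0 0 0 0 0.75" --pt "0 0 0 0 0 0 0.3" --pt "0 0 0 0 0 0 0.3" --pt "0 0 0 0 0 0 0.3" --pt "0 0 0 0 0 0 0.3" --pt "0 0 0 0 0 0 0.3"

```text
time_s: 9.15
ee_pos: [0.4686, 0.0453, 0.0274]
ee_rot: [-0.0, 0.999, 0.048, 0.001]
ft_force: [-0.4, -0.3, -1.3]
finger_gap: 0.041
```

Request:
move_arm --pt "0 0 0.035 0 0 0 0.3" --pt "0 0 0.025 0 0 0 0.3" --pt "0 0 0 0 0 0 0.3" --pt "0.0293 -0.001 0 0 0 0 0.3" --pt "0.0293 -0.001 0 0 0 0 0.3" --pt "0.0293 -0.001 0 0 0 0 0.3" --pt "0.0293 -0.001 0 0 0 0 0.3" --pt "0.0293 -0.001 0 0 0 0 0.3" --pt "0 0 0 0 0 0 0.3" --pt "0 0 -0.025 0 0 0 0.3" --pt "0 0 -0.025 0 0 0 0.3" --pt "0 0 0 0 0 0 0.3"

```text
time_s: 10.35
ee_pos: [0.6146, 0.0399, 0.0279]
ee_rot: [-0.0, 0.999, 0.048, -0.003]
ft_force: [0.3, -0.0, -0.5]
finger_gap: 0.041
```

Request:
move_arm --pt "0 0 0.002 0 0 0 0.3" --pt "0 0 0 0 0 0 0.4" --pt "0 0 0 0 0 0 0.65" --pt "0 0 0 0 0 0 0.65" --pt "0 0 0 0 0 0 0.65" --pt "0 0 0.03 0 0 0 0.65" --pt "0 0 0.035 0 0 0 0.65" --pt "0 0 0.03 0 0 0 0.65" --pt "0 0 0 0 0 0 0.65"

```text
time_s: 11.25
ee_pos: [0.6092, 0.0399, 0.126]
ee_rot: [-0.0, 0.999, 0.048, -0.007]
ft_force: [-0.2, 0.5, 0.4]
finger_gap: 0.0557
```

Request:
move_arm --pt "-0.016 0.032 0.012 0 0 -0.02 0.75" --pt "-0.016 0.032 0.012 0 0 -0.02 0.75" --pt "-0.016 0.032 0.012 0 0 0 0.75" --pt "-0.016 0.032 0 0 -0.014 0 0.75" --pt "0 0 0 0 0 0 0.75" --pt "0 0 0 0 0 0 0.75"

```text
time_s: 11.85
ee_pos: [0.5429, 0.1708, 0.1629]
ee_rot: [-0.001, 1.0, 0.026, 0.002]
ft_force: [0.5, 0.2, 0.5]
finger_gap: 0.0641
```

Run:
```python
from h import *
ci,im,d=look('w4',.076,.55,.165,.09,450)
hsv=cv2.cvtColor(im,cv2.COLOR_RGB2HSV);m=(hsv[...,0]>3)&(hsv[...,0]<16)&(hsv[...,1]>170)&(hsv[...,2]>150)
n,l,s,c=cv2.connectedComponentsWithStats(m.astype(np.uint8))
for k in range(1,n):
    if s[k,4]>150:
        v,u=np.nonzero(l==k);Q=wplane(ci,np.c_[u,v],.076)[:,:2]*1000
        print(s[k],[np.round(t,1) for t in cv2.minAreaRect(Q.astype(np.float32))])
```

```text
[0.5429 0.1708 0.1629] [-0.001  1.     0.026  0.002] [0.5 0.2 0.5] 0.0640670497031696 ortho 0.076 0.55 0.165 0.09
[253 163  14  63 807] [array([543.7, 178.9]), array([ 9.5, 46.7]), np.float64(3.5)]
```

View pics/w4.png

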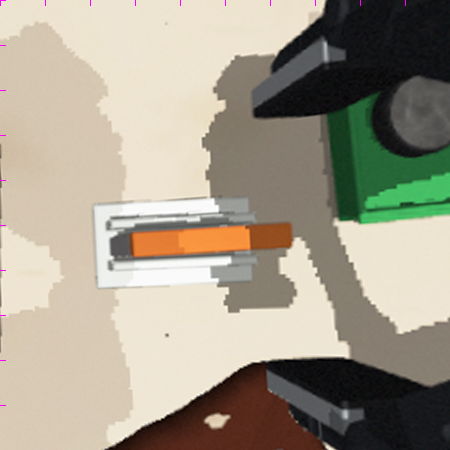

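Request:
move_arm --pt "0.001 -0.001 -0.03 0 0 0.009 0.6" --pt "0 0 -0.03 0 0 0 0.6" --pt "0 0 -0.02 0 0 0 0.5" --pt "0 0 0 0 0 0 0.5" --pt "0 0 0 0 0 0 0.5"

```text
time_s: 12.4
ee_pos: [0.5463, 0.1649, 0.0798]
ee_rot: [-0.0, 1.0, 0.028, 0.002]
ft_force: [-0.2, 0.4, 0.5]
finger_gap: 0.0427
```

Request:
move_arm --pt "-0.0015 0.005 -0.0075 0 0 0 0.5" --pt "0 0 0 0 0 0 0.4" --pt "0 0 0 0 0 0 0.2" --pt "0 0 0 0 0 0 0" --pt "0 0 0 0 0 0 0" --pt "0 0 0 0 0 0 0" --pt "0 0 0 0 0 0 0" --grip_force 60

```text
time_s: 13.1
ee_pos: [0.5469, 0.1699, 0.0751]
ee_rot: [-0.001, 1.0, 0.027, 0.004]
ft_force: [0.2, 0.3, -1.9]
finger_gap: 0.0085
```

Run:
```python
from h import *
z=np.load('pics/w1_raw.npz');ci={k:z[k] for k in('fx','fy','cx','cy','xyz','attitude')}
o=ortho(ci,z['im'],.04,.62,-.24,.07,560);cv2.imwrite('pics/w1r.png',o[:,:,::-1]);print(ci['xyz'])
```

```text
[ 0.49141201 -0.26394586  0.2850475 ]
```

View pics/w1r.png

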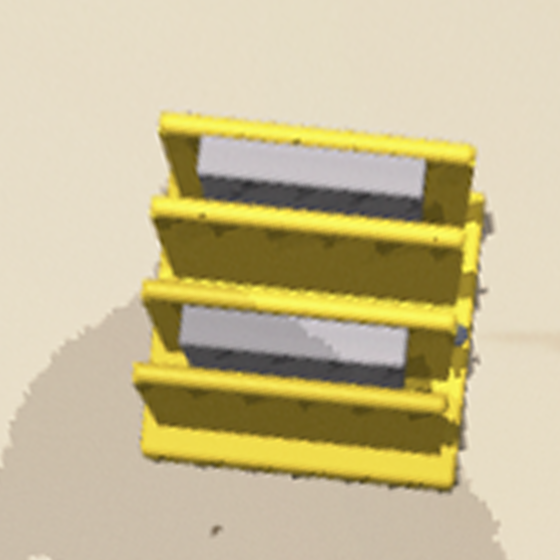

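Request:
move_arm --pt "0 0 0.03 0 0 0 0" --pt "0 0 0.035 0 0 0 0" --pt "0 0 0.035 0 0 0 0" --pt "0.008 -0.045 0 0 0 -0.017 0" --pt "0.008 -0.045 0 0 0 -0.017 0" --pt "0.008 -0.045 0 0 0 -0.017 0" --pt "0.008 -0.045 0 0 0 -0.017 0" --pt "0.008 -0.045 0 0 0 -0.017 0" --pt "0.008 -0.045 0 0 0 -0.017 0" --pt "0.008 -0.045 0 0 0 -0.017 0" --pt "0.008 -0.045 0 0 0 -0.017 0" --pt "0 0 0 0 0 0 0"

```text
time_s: 14.3
ee_pos: [0.6122, -0.2026, 0.1814]
ee_rot: [0.001, 0.999, -0.04, 0.008]
ft_force: [-0.3, 0.3, -2.4]
finger_gap: 0.0092
```

Request:
move_arm --pt "0.004 -0.043 0 0 0.016 -0.02 0" --pt "0.004 -0.043 0 0 0 0 0" --pt "0.004 -0.043 0 0 0 0 0" --pt "0 0 0 0 0 0 0" --pt "0 0 0 0 0 0 0"

```text
time_s: 14.8
ee_pos: [0.6237, -0.3356, 0.1797]
ee_rot: [0.0, 0.999, -0.051, -0.001]
ft_force: [-0.9, 0.5, -0.9]
finger_gap: 0.009
```

Run:
```python
from h import *
ci,im,d=look('w5',.04,.62,-.265,.08,560);print(ci['xyz'])
```

```text
[ 0.6237 -0.3356  0.1797] [ 0.     0.999 -0.051 -0.001] [-0.9  0.5 -0.9] 0.008966357443574251 ortho 0.04 0.62 -0.265 0.08
[ 0.63088274 -0.26757014  0.29815915]
```

View pics/w5.png

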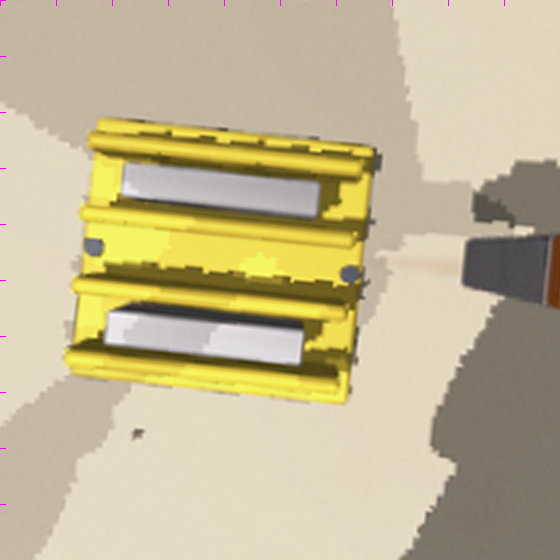

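Request:
move_arm --pt "0.0005 0.03 0 0 0 0 0" --pt "0.0005 0.03 0 0 0 0 0" --pt "0.0005 0.03 0 0 0 0 0" --pt "0 0 -0.025 0 0 0 0" --pt "0 0 -0.025 0 0 0 0" --pt "0 0 0 0 0 0 0" --pt "0 0 0 0 0 0 0"

```text
time_s: 15.55
ee_pos: [0.6249, -0.2315, 0.1306]
ee_rot: [-0.0, 0.999, -0.046, 0.0]
ft_force: [0.3, 0.1, -0.6]
finger_gap: 0.0094
```

Request:
move_arm --pt "0 -0.014 0 0 0 -0.007 0" --pt "0 0 0 0 0 0 0" --pt "0 0 0 0 0 0 0" --pt "0 0 0 0 0 0 0"

```text
time_s: 15.95
ee_pos: [0.6268, -0.2477, 0.135]
ee_rot: [0.001, 0.999, -0.05, 0.003]
ft_force: [0.3, 0.2, -1.4]
finger_gap: 0.0087
```

Request:
move_arm --pt "-0.002 0.001 0 0 0.006 0 0" --pt "0 0 0 0 0 0 0" --pt "0 0 -0.012 0 0 0 0" --pt "0 0 0 0 0 0 0"

```text
time_s: 16.35
ee_pos: [0.625, -0.2475, 0.1234]
ee_rot: [0.001, 0.999, -0.05, 0.001]
ft_force: [-1.0, 0.5, -2.3]
finger_gap: 0.0093
```

Request:
move_arm --pt "0 0 -0.01 0 0 0 0" --pt "0 0 -0.01 0 0 0 0" --pt "0 0 -0.01 0 0 0 0" --pt "0 0 0 0 0 0 0" --pt "0 0 0 0 0 0 0"

```text
time_s: 16.85
ee_pos: [0.6237, -0.2466, 0.0882]
ee_rot: [0.001, 0.999, -0.05, -0.001]
ft_force: [-0.8, 0.3, -1.7]
finger_gap: 0.0092
```

In the slot with no contact force. Now the last 11 mm.

Request:
move_arm --pt "0.001 0 -0.005 0 0 0 0" --pt "0 0 -0.004 0 0 0 0" --pt "0 0 0 0 0 0 0" --pt "0 0 0 0 0 0 0"

```text
time_s: 17.25
ee_pos: [0.6253, -0.2468, 0.079]
ee_rot: [0.001, 0.999, -0.05, -0.001]
ft_force: [-0.8, -0.3, -1.8]
finger_gap: 0.0091
```

Request:
move_arm --pt "0 0 -0.002 0 0 0 0" --pt "0 0 0 0 0 0 0" --pt "0 0 -0.001 0 0 0 0" --pt "0 0 0 0 0 0 0"

```text
time_s: 17.65
ee_pos: [0.6259, -0.2471, 0.0767]
ee_rot: [0.001, 0.999, -0.05, 0.0]
ft_force: [0.4, 0.6, -1.6]
finger_gap: 0.0088
```

Request:
move_arm --pt "0 0 0 0 0 0 0.1" --pt "0 0 0 0 0 0 0.25" --pt "0 0 0 0 0 0 0.4" --pt "0 0 0 0 0 0 0.4" --pt "0 0 0 0 0 0 0.4" --pt "0 0 0.02 0 0 0 0.4" --pt "0 0 0.035 0 0 0 0.4" --pt "0 0 0.035 0 0 0 0.4" --pt "0 0 0 0 0 0 0.4" --pt "0 0 0 0 0 0 0.4"

```text
time_s: 18.65
ee_pos: [0.6256, -0.247, 0.1702]
ee_rot: [0.001, 0.999, -0.05, 0.0]
ft_force: [-1.7, 0.4, -0.4]
finger_gap: 0.0343
```

Request:
move_arm --pt "-0.03 0.0185 -0.006 0 0 0.095 0.5" --pt "-0.03 0.0185 -0.006 0 0 0.095 0.5" --pt "-0.03 0.0185 -0.006 0 0 0.095 0.5" --pt "-0.03 0.0185 -0.006 0 0 0.095 0.5" --pt "-0.03 0.0185 -0.006 0 0 0.095 0.5" --pt "-0.027 0.0185 -0.006 0 0 0.095 0.5" --pt "0 0 0 0 0 0 0.5" --pt "0 0 0 0 0 0 0.5"

```text
time_s: 19.45
ee_pos: [0.4374, -0.131, 0.1246]
ee_rot: [-0.003, 0.97, 0.244, -0.003]
ft_force: [0.1, -0.5, 0.4]
finger_gap: 0.0424
```

Run:
```python
from h import *
ci,im,d=look('w6',.008,.46,-.1,.08,560);print(ci['xyz'])
P=np.load('pics/P.npy');M=(P[...,2]>.09)&(P[...,0]<.68)&(P[...,0]>.3)&(P[...,1]>.3)
Q=P[M]
for y in np.arange(.35,.6,.03):
    k=(Q[:,1]>y)&(Q[:,1]<=y+.03)
    if k.sum()>5: print(round(y,2),k.sum(),'x',Q[k,0].min().round(2),Q[k,0].max().round(2),'z',Q[k,2].min().round(2),Q[k,2].max().round(2))
```

```text
[ 0.4374 -0.131   0.1246] [-0.003  0.97   0.244 -0.003] [ 0.1 -0.5  0.4] 0.04241258594351401 ortho 0.008 0.46 -0.1 0.08
[ 0.40651486 -0.07111403  0.24349386]
0.44 199 x 0.41 0.54 z 0.1 0.26
0.47 534 x 0.41 0.54 z 0.12 0.28
0.5 623 x 0.41 0.54 z 0.11 0.29
0.53 554 x 0.45 0.65 z 0.09 0.21
0.56 575 x 0.38 0.65 z 0.09 0.2
0.59 66 x 0.53 0.64 z 0.1 0.15
```

View pics/w6.png

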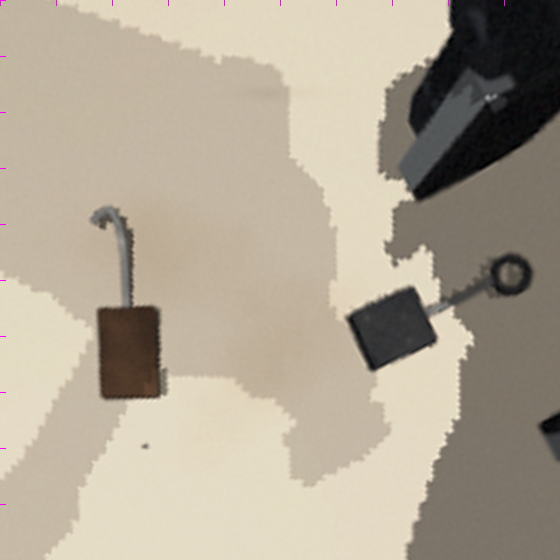

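Request:
move_arm --pt "0.009 -0.003 0 0 0 -0.05 0.5" --pt "0 0 -0.03 0 0 0 0.5" --pt "0 0 -0.03 0 0 0 0.5" --pt "0 0 -0.02 0 0 0 0.5" --pt "0 0 0 0 0 0 0.5" --pt "0 0 0 0 0 0 0.5" --grip_force 40

```text
time_s: 20.1
ee_pos: [0.4557, -0.1389, 0.0447]
ee_rot: [-0.0, 0.977, 0.215, 0.001]
ft_force: [0.2, -0.1, 0.5]
finger_gap: 0.0428
```

Request:
move_arm --pt "-0.0085 0.005 -0.012 0 0 0 0.5" --pt "0 0 0 0 0 0 0.5" --pt "0 0 0 0 0 0 0.5"

```text
time_s: 20.4
ee_pos: [0.4494, -0.1347, 0.0342]
ee_rot: [0.001, 0.977, 0.215, 0.003]
ft_force: [0.4, 0.0, 0.5]
finger_gap: 0.0428
```

Request:
move_arm --pt "-0.002 0.0005 -0.006 0 0.006 0 0.5" --pt "0 0 0 0 0 0 0.5" --pt "0 0 0 0 0 0 0.3" --pt "0 0 0 0 0 0 0.1" --pt "0 0 0 0 0 0 0.05" --pt "0 0 0 0 0 0 0.05" --pt "0 0 0 0 0 0 0.05" --pt "0 0 0 0 0 0 0.05"

```text
time_s: 21.2
ee_pos: [0.4486, -0.1346, 0.0297]
ee_rot: [0.001, 0.977, 0.215, 0.001]
ft_force: [-0.3, -0.6, 0.9]
finger_gap: 0.016
```

Request:
move_arm --pt "0 0 0.035 0 0 0 0.05" --pt "0 0 0.035 0 0 0 0.05" --pt "0.009 0.044 0.01 0 0 -0.044 0.05" --pt "0.009 0.044 0.01 0 0 -0.044 0.05" --pt "0.009 0.044 0 0 0 -0.044 0.05" --pt "0.009 0.044 0 0 0 -0.044 0.05" --pt "0.009 0.044 0 0 0 -0.044 0.05" --pt "0.009 0.044 0 0 0 -0.044 0.05" --pt "0.009 0.044 0 0 0 -0.044 0.05" --pt "0.009 0.044 0 0 0 -0.044 0.05" --pt "0.009 0.044 0 0 0 -0.044 0.05" --pt "0 0 0 0 0 0 0.05"

```text
time_s: 22.4
ee_pos: [0.5314, 0.2767, 0.125]
ee_rot: [-0.0, 1.0, 0.006, 0.005]
ft_force: [0.1, -0.5, 0.6]
finger_gap: 0.016
```

Request:
move_arm --pt "0 0 0 0 0 0 0.05"

```text
time_s: 22.5
ee_pos: [0.5309, 0.2775, 0.1244]
ee_rot: [0.0, 1.0, 0.008, 0.004]
ft_force: [-0.5, -0.6, -0.1]
finger_gap: 0.0159
```

Run:
```python
from h import *
ci,im,d=look('w7',.02,.54,.34,.12,480);print(ci['xyz'])
hsv=cv2.cvtColor(im,cv2.COLOR_RGB2HSV);m=(hsv[...,0]>105)&(hsv[...,0]<130)&(hsv[...,1]>150)&(hsv[...,2]>50)
```

```text
[0.5309 0.2775 0.1244] [0.    1.    0.008 0.004] [-0.5 -0.6 -0.1] 0.01590783249045171 ortho 0.02 0.54 0.34 0.12
[0.52906999 0.34587658 0.24282706]
```

View pics/w7.png

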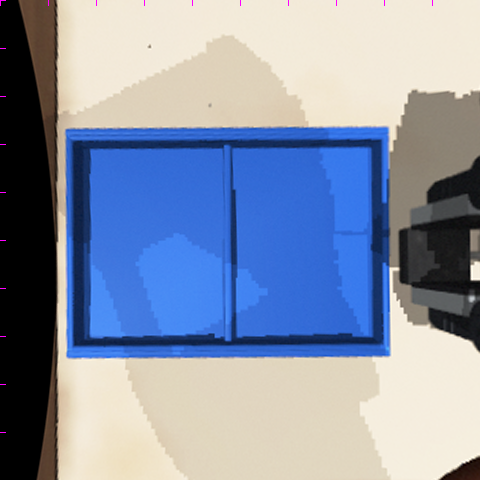

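Request:
move_arm --pt "0.004 0.02 0 0 0.008 -0.012 0.05" --pt "0.004 0.018 0 0 0 0 0.05" --pt "0 0 0 0 0 0 0.05" --pt "0 0 -0.03 0 0 0 0.05" --pt "0 0 -0.02 0 0 0 0.05" --pt "0 0 0 0 0 0 0.05" --pt "0 0 0 0 0 0 0.05"

```text
time_s: 23.25
ee_pos: [0.5395, 0.3091, 0.0742]
ee_rot: [0.001, 1.0, -0.001, 0.0]
ft_force: [0.3, 0.4, -0.1]
finger_gap: 0.0158
```

Request:
move_arm --pt "0 0.008 0 0 0 0 0.05" --pt "0 0 0 0 0 0 0.05" --pt "0 0 -0.025 0 0 0 0.05" --pt "0 0 -0.01 0 0 0 0.05" --pt "0 0 0 0 0 0 0.05" --pt "0 0 0 0 0 0 0.05"

```text
time_s: 23.85
ee_pos: [0.5434, 0.3191, 0.0451]
ee_rot: [-0.001, 1.0, -0.001, 0.004]
ft_force: [-0.5, 0.9, 0.3]
finger_gap: 0.0158
```

Request:
move_arm --pt "0 0 -0.01 0 0.008 0 0.05" --pt "0 0 0 0 0 0 0.05" --pt "0 0 0 0 0 0 0.05"

```text
time_s: 24.15
ee_pos: [0.5448, 0.3199, 0.0365]
ee_rot: [-0.002, 1.0, -0.001, 0.001]
ft_force: [0.1, -0.8, -0.3]
finger_gap: 0.0158
```

Request:
move_arm --pt "0 0 -0.003 0 0 0 0.05" --pt "0 0 0 0 0 0 0.05" --pt "0 0 0 0 0 0 0.2" --pt "0 0 0 0 0 0 0.4" --pt "0 0 0 0 0 0 0.4" --pt "0 0 0 0 0 0 0.4" --pt "0 0 0.03 0 0 0 0.4" --pt "0 0 0.035 0 0 0 0.4" --pt "0 0 0.03 0 0 0 0.4" --pt "0 0 0 0 0 0 0.4"

```text
time_s: 25.15
ee_pos: [0.5433, 0.319, 0.1301]
ee_rot: [-0.001, 1.0, -0.001, -0.0]
ft_force: [0.5, 0.5, 0.7]
finger_gap: 0.034
```

Request:
move_arm --pt "-0.0093 -0.034 0 0 0 -0.1396 0.5" --pt "-0.0093 -0.034 0 0 0 -0.1396 0.5" --pt "-0.0093 -0.034 0 0 0 -0.1396 0.5" --pt "-0.0093 -0.034 0 0 0 -0.1396 0.5" --pt "-0.0093 -0.034 0 0 0 -0.1396 0.5" --pt "-0.0093 -0.034 0 0 0 -0.1396 0.5" --pt "-0.0093 -0.034 0 0 0 -0.1396 0.5" --pt "-0.0093 -0.034 0 0 0 -0.1396 0.5" --pt "-0.0093 -0.034 0 0 0 -0.1396 0.5" --pt "-0.0093 -0.034 0 0 0 -0.1396 0.5" --pt "-0.0093 -0.034 0 0 0 -0.1396 0.5" --pt "0 0 0 0 0 0 0.5"

```text
time_s: 26.35
ee_pos: [0.4315, -0.0659, 0.1241]
ee_rot: [-0.002, -0.697, 0.717, -0.0]
ft_force: [-0.6, 0.6, 0.2]
finger_gap: 0.0429
```

Request:
move_arm --pt "0 0 0 0 0 0 0.5"

```text
time_s: 26.45
ee_pos: [0.4309, -0.0663, 0.1236]
ee_rot: [-0.002, -0.697, 0.717, 0.0]
ft_force: [-0.1, 0.1, 0.2]
finger_gap: 0.0425
```

Request:
move_arm --pt "0.0075 0.007 0 0 0 0.06 0.5" --pt "0 0 0 0 0 0 0.5" --pt "0 0 -0.03 0 0 0 0.5" --pt "0 0 -0.03 0 0 0 0.5" --pt "0 0 -0.015 0 0 0 0.5" --pt "0 0 0 0 0 0 0.5" --pt "0 0 0 0 0 0 0.5"

```text
time_s: 27.15
ee_pos: [0.4396, -0.0538, 0.0461]
ee_rot: [0.001, 0.722, -0.692, -0.0]
ft_force: [0.1, 0.5, 0.7]
finger_gap: 0.0426
```

Request:
move_arm --pt "0.002 -0.0035 -0.012 0 0 0 0.5" --pt "0 0 0 0 0 0 0.5" --pt "0 0 0 0 0 0 0.5"

```text
time_s: 27.45
ee_pos: [0.4438, -0.0572, 0.0352]
ee_rot: [0.0, 0.723, -0.691, 0.001]
ft_force: [-0.1, -0.2, -0.2]
finger_gap: 0.0429
```

Request:
move_arm --pt "-0.002 0 -0.006 0 0 0 0.5" --pt "0 0 0 0 0 0 0.5" --pt "0 0 0 0 0 0 0.3" --pt "0 0 0 0 0 0 0.1" --pt "0 0 0 0 0 0 0.05" --pt "0 0 0 0 0 0 0.05" --pt "0 0 0 0 0 0 0.05" --pt "0 0 0 0 0 0 0.05"

```text
time_s: 28.25
ee_pos: [0.4428, -0.0577, 0.0303]
ee_rot: [-0.001, 0.722, -0.692, 0.003]
ft_force: [0.3, 0.8, 0.5]
finger_gap: 0.0148
```

Request:
move_arm --pt "0 0 0.035 0 0 0 0.05" --pt "0 0 0.035 0 0 0 0.05" --pt "0.0097 0.04 0.01 0 0 0.14 0.05" --pt "0.0097 0.04 0.01 0 0 0.14 0.05" --pt "0.0097 0.04 0 0 0 0.14 0.05" --pt "0.0097 0.04 0 0 0 0.14 0.05" --pt "0.0097 0.04 0 0 0 0.14 0.05" --pt "0.0097 0.04 0 0 0 0.14 0.05" --pt "0.0097 0.04 0 0 0 0.14 0.05" --pt "0.0097 0.04 0 0 0 0.14 0.05" --pt "0.0097 0.04 0 0 0 0.14 0.05" --pt "0.0097 0.04 0 0 0 0.14 0.05"

```text
time_s: 29.45
ee_pos: [0.5401, 0.3539, 0.1241]
ee_rot: [-0.002, 0.999, -0.04, 0.004]
ft_force: [0.8, -0.5, -0.2]
finger_gap: 0.0149
```

Request:
move_arm --pt "0 0 0 0 0 0.1 0.05" --pt "0 0 0 0 0 0 0.05" --pt "0 0 0 0 0 0 0.05"

```text
time_s: 29.75
ee_pos: [0.5405, 0.3603, 0.1232]
ee_rot: [-0.003, 1.0, 0.014, 0.004]
ft_force: [0.3, -0.6, -0.6]
finger_gap: 0.015
```

Request:
move_arm --pt "0 0.008 0 0.006 0.008 -0.02 0.05" --pt "0 0 0 0 0 0 0.05" --pt "0 0 -0.03 0 0 0 0.05" --pt "0 0 -0.025 0 0 0 0.05" --pt "0 0 0 0 0 0 0.05" --pt "0 0 0 0 0 0 0.05"

```text
time_s: 30.35
ee_pos: [0.5417, 0.3656, 0.0692]
ee_rot: [-0.007, 1.0, -0.002, 0.001]
ft_force: [1.1, 0.4, -0.3]
finger_gap: 0.0148
```

Request:
move_arm --pt "0 0.004 0 -0.014 0 0 0.05" --pt "0 0 0 0 0 0 0.05" --pt "0 0 -0.02 0 0 0 0.05" --pt "0 0 -0.01 0 0 0 0.05" --pt "0 0 0 0 0 0 0.05" --pt "0 0 0 0 0 0 0.05"

```text
time_s: 30.95
ee_pos: [0.5458, 0.3723, 0.046]
ee_rot: [-0.002, 1.0, -0.003, 0.005]
ft_force: [0.3, 0.1, -1.3]
finger_gap: 0.015
```

Request:
move_arm --pt "0 0 -0.009 0 0.01 0 0.05" --pt "0 0 0 0 0 0 0.05" --pt "0 0 -0.003 0 0 0 0.05" --pt "0 0 0 0 0 0 0.05"

```text
time_s: 31.35
ee_pos: [0.5469, 0.373, 0.035]
ee_rot: [-0.002, 1.0, -0.003, 0.001]
ft_force: [-0.9, 0.1, 0.3]
finger_gap: 0.0153
```

Release, rise, then retreat so the cameras can see everything.

Request:
move_arm --pt "0 0 -0.001 0 0 0 0.05" --pt "0 0 0 0 0 0 0.2" --pt "0 0 0 0 0 0 0.4" --pt "0 0 0 0 0 0 0.4" --pt "0 0 0 0 0 0 0.4" --pt "0 0 0.03 0 0 0 0.4" --pt "0 0 0.035 0 0 0 0.4" --pt "0 0 0.035 0 0 0 0.4" --pt "-0.02 -0.045 0.01 0 0 0 0.4" --pt "-0.02 -0.045 0.01 0 0 0 0.4" --pt "0 -0.045 0 0 0 0 0.4" --pt "0 -0.045 0 0 0 0 0.4"

```text
time_s: 32.55
ee_pos: [0.5064, 0.1944, 0.1594]
ee_rot: [-0.004, 1.0, 0.001, 0.004]
ft_force: [0.3, -0.5, -0.6]
finger_gap: 0.0345
```

Run:
```python
from h import *
look('w8',.004,.5,.3,.15,400)
ci,im,d=grab('top','top1')
big=cv2.resize(im[135:245,85:375],None,fx=2.7,fy=2.7,interpolation=cv2.INTER_CUBIC)
a=cv2.imread('pics/w8.png'); a=cv2.resize(a,(290,290)); big=big[:,:,::-1]
pad=np.zeros((300,big.shape[1],3),np.uint8); pad[:290,:290]=a
P=cloud(ci,d)
z=np.load('pics/w8_raw.npz'); raw=z['im'][:,:,::-1]; pad[:290,300:687]=cv2.resize(raw,(387,290))
cv2.imwrite('pics/final.png',np.vstack([big,pad]))
```

```text
[0.5064 0.1944 0.1594] [-0.004  1.     0.001  0.004] [ 0.3 -0.5 -0.6] 0.03448594439330312 ortho 0.004 0.5 0.3 0.15
```

View pics/final.png

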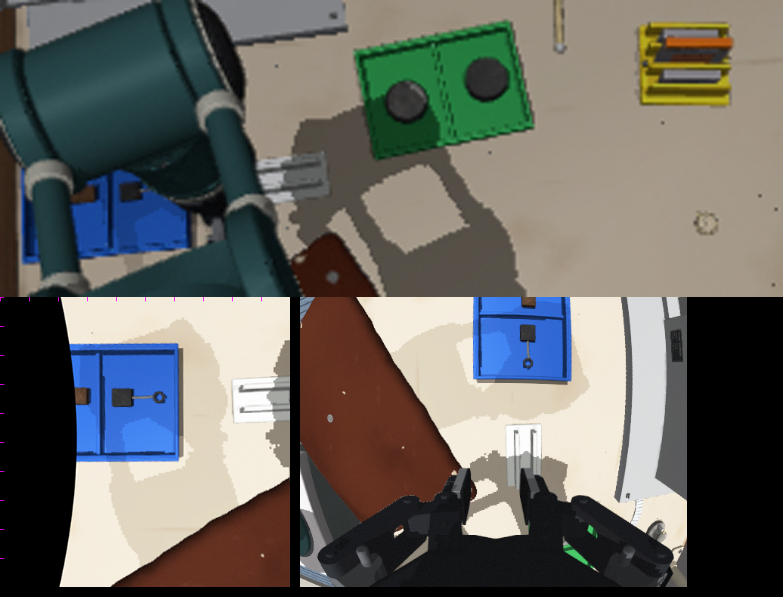

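Request:
move_arm --pt "-0.01 -0.045 0.02 0 0 0 0.4" --pt "-0.01 -0.045 0.02 0 0 0 0.4" --pt "-0.01 -0.045 0.02 0 0 0 0.4" --pt "-0.01 -0.045 0.02 0 0 0 0.4" --pt "0 0 0 0 0 0 0.4" --pt "0 0 0 0 0 0 0.4"

```text
time_s: 33.25
ee_pos: [0.4666, 0.0121, 0.2401]
ee_rot: [-0.003, 1.0, -0.002, 0.005]
ft_force: [-0.3, 0.2, -0.2]
finger_gap: 0.0343
```

Run:
```python
from h import *
ci,im,d=grab('top','top2')
hsv=cv2.cvtColor(im,cv2.COLOR_RGB2HSV);m=np.zeros(d.shape,bool);m[138:178,318:362]=1
m&=(hsv[...,0]<14)&(hsv[...,1]>170)&(hsv[...,2]>110)
v,u=np.nonzero(m);Q=onplane(ci,np.c_[u,v],.078)[:,:2]*1000
print('orange',[np.round(t,1) for t in cv2.minAreaRect(Q.astype(np.float32))],'z',np.percentile(cloud(ci,d)[m][:,2],[20,50,80]))
a=cv2.resize(im[175:240,85:165],None,fx=5,fy=5,interpolation=cv2.INTER_CUBIC)
si,sm,sd=grab('scene','scene2')
b=cv2.resize(sm[130:320,90:340],None,fx=1.58,fy=1.58,interpolation=cv2.INTER_CUBIC)
o=np.zeros((max(a.shape[0],b.shape[0]),a.shape[1]+b.shape[1],3),np.uint8);o[:a.shape[0],:a.shape[1]]=a;o[:b.shape[0],a.shape[1]:]=b
cv2.imwrite('pics/final2.png',o[:,:,::-1]);print(o.shape)
for z in(.012,):
    bl=np.zeros(d.shape,bool);bl[183:235,90:160]=1
    V=hsv[...,2];H=hsv[...,0];S=hsv[...,1]
    dm=bl&(((H<20)&(S>60))|(V<60)&(S<120))
    n,l,s,c=cv2.connectedComponentsWithStats(dm.astype(np.uint8))
    for k in range(1,n):
        if s[k,4]>12: print(s[k],onplane(ci,c[k],z)[0].round(4))
```

```text
orange [array([ 627.4, -247.5]), array([59.8,  5.4]), np.float64(84.6)] z [0.07642812 0.0778088  0.07929675]
(325, 795, 3)
[ 90 183   2  52  65] [0.5504 0.4347 0.012 ]
[154 187   1  14  14] [0.574  0.2625 0.012 ]
[130 203   7   6  42] [0.5463 0.3201 0.012 ]
[110 204  10   6  57] [0.5482 0.369  0.012 ]
[155 205   1  16  16] [0.5217 0.262  0.012 ]
```

View pics/final2.png

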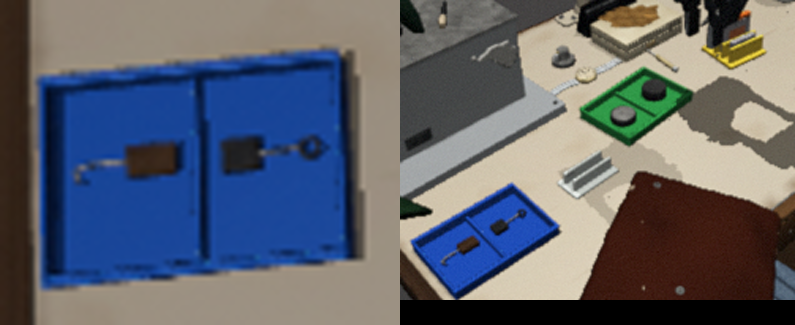

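```bash
python3 -c "
from bench import manip
print(manip.finish_job())"
```

```text
the job is handed in; nothing more can be done
None
```

The job is handed in, at about 33 s of simulated time. All five items are placed and released, and the arm was parked clear of everything.

- **Discs:** the final pictures show the two discs flat in the green tray, black in the −y bay and steel in the +y bay.
- **Hooked tools:** they lie flat in the blue tray. The brown tool's origin is about +39 mm from the rib and the black tool's about −42 mm, inside the 9–70 mm band.
- **Printing plate:** it stands in the rack's middle slot. Its top edge is at z ≈ 0.078 m, which is what it should be with the plate on the slot floor. In plan it is about 2 mm from my estimate of the slot centre, and it lines up with the slot to within a few hundredths of a radian.

No check failed. Some moves overshot by up to about 14 mm, and I corrected each one before gripping or releasing. I regripped the black disc once because the first grip was too high.

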